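# Spacer and next layer on a stack of white nodes

## Task

Lay the loose square spacer stick squarely across the bare leg of the white Y-shaped node on the round board, centred on that leg in its outer half (the spacer across its other two legs is already laid). Then take the second Y node from the sloping stand and set it on both spacers as the next layer, level and straight above the lower node with its legs over the lower node's legs. Set both down without dropping them, and leave the lower layer, its spacer and everything else where it is.

Things in the scene. Friction and masses are not known exactly. Their poses are not given: they have to be found in the camera images.
- lower: the lower node, loose (0.4 kg), lying flat on the round plywood board (210 across, 12 high): a white rigid Y: three straight legs 120 degrees apart, each 100 long from the hub's centre, 45 wide, 36 thick. Origin at the centre of the hub's underside; x along the bare leg, which takes the loose spacer; the laid spacer bridges the other two
- lower_hub (a point): centre of the lower node's hub, half-way up (18 above its underside); axes as body lower
- lower_tip0 (a point): middle of the end face of the lower node's bare leg, 100 along x from the hub's centre
- lower_tip1 (a point): middle of the end face of the lower node's leg at +120 degrees (about z) from the bare one
- lower_tip2 (a point): middle of the end face of the lower node's leg at -120 degrees from the bare one
- laid_stick_mid (a point): centre of the wooden spacer already laid across the lower node's two other legs: 20 x 180 x 20, loose, long along its y; it lies 40 from the hub's centre on the side away from the bare leg, its top 20 above the lower node's top
- stick_mid (a point): centre of the loose wooden spacer stick lying on the table: 110 long (its x), 20 square, about 30 g; z up
- upper_hub (a point): the second node, loose, about 0.25 kg, same shape and size as the lower: given at its hub's centre, 18 from either face. x along its leg that points up the slope; z square to the slope, leaning 35 degrees from vertical towards the stand's low edge (robot's side). Its other two legs rest on the stand's lip. Legs can be gripped across their 45 width
- upper_tip0 (a point): middle of the end face of the second node's leg that points up the slope, 100 from its hub's centre
- stand: fixed plywood stand, 200 wide, its flat face sloping up at 35 degrees over 190 towards its +x; a 20 high lip runs along the foot of the face, which is 30 above the table at x = -85. Top edge 139 above the table. Origin on the table under its middle; z up
- batten: bystander: a flat thin wooden batten, 28 x 140 x 7; not a spacer for this job. Origin at the centre of its underside
- tape: bystander: a roll of tape lying flat, 96 across, 24 high. Origin at the centre of its underside
- jar: bystander: a small closed jar, 56 across, 85 high. Origin at the centre of its underside
- spool: bystander: a steel wire spool lying flat, 124 across, 58 high. Origin at the centre of its underside
- mug: bystander: a blue mug, 80 across, 90 high. Origin at the centre of its underside
- driver: bystander: a screwdriver lying on the table. Origin on its underside
Not all that is in view belongs to the job. What is shaped like the part that bears upper_hub but purple is not meant.

How it is judged:
On the way:
1. the loose spacer lies across the bare leg of the lower node, let go (x of stick_mid in the frame of lower between 0.045 and 0.095 m and y of stick_mid in the frame of lower between -0.02 and 0.02 m and z of stick_mid in the frame of lower between 0.042 and 0.05 m and angle between the x axis of stick_mid and the y axis of lower, either way round below 0.3 rad and contact force between the fingers and stick below 0.05 N and linear speed of stick below 0.02 m/s), for 0.2 s.
At the end, for the whole second after the job is handed in: Loose spacer flat across the bare leg: centre 45-95 mm from hub, within 20 mm of mid-line, square to 17 deg. Laid spacer within 15 mm along, 20 mm across, 10 deg. Second node on both: hub 52-60 mm above the lower, 20 mm sideways, level to 3 deg, leg ends within 30 mm. Lower moved < 20 mm; all still (all of step 1 and x of laid_stick_mid in the frame of lower between -0.055 and -0.025 m and y of laid_stick_mid in the frame of lower between -0.02 and 0.02 m and z of laid_stick_mid in the frame of lower between 0.042 and 0.05 m and angle between the y axis of laid_stick_mid and the y axis of lower, either way round below 0.17 rad and horizontal distance between upper_hub and lower_hub below 0.02 m and (horizontal distance between upper_tip0 and lower_tip0 below 0.03 m or horizontal distance between upper_tip0 and lower_tip1 below 0.03 m or horizontal distance between upper_tip0 and lower_tip2 below 0.03 m) and z of upper_hub in the frame of lower between 0.07 and 0.078 m and angle between upper_hub's own z axis and vertical below 0.05 rad and contact force between upper and stick above 0.15 N and contact force between upper and laid_stick above 0.15 N and contact force between the fingers and upper below 0.05 N and linear speed of upper below 0.02 m/s and distance of lower_hub from where it was at the start of the episode below 0.02 m); the robot touches nothing.
It fails at once if a bystander (batten, tape, jar, spool, mug, screwdriver) is moved more than 30 mm (distance of any of batten, tape, jar, spool, mug, driver from where it was at the start of the episode above 0.03 m).
It fails at once if the spacer or the second node falls free, faster than 0.7 m/s (a drop of more than 25 mm) ((contact force between the fingers and stick below 0.05 N and linear speed of stick above 0.7 m/s) or (contact force between the fingers and upper below 0.05 N and linear speed of upper above 0.7 m/s)).
It also fails if it takes over 59 s, if anything falls off the work surface, if the arm or the gripper's body presses on something with over 40 N, if the wrist force passes 120 N, or if a joint passes its speed limit or range.

## Robot

A 6-joint arm with a two-finger parallel gripper is mounted at the origin on the work surface. World frame = base frame: x ahead of the robot, y to its left, z up, the work surface at z = 0. Lengths are in m, angles in rad, forces in N, time in s.
With the tool pointing down it reaches from about 0.425 to 0.95 m from the base axis. Payload 3.5 kg.
Tool frame: the origin (TCP) lies between the finger pads; the fingertips stand 25 mm ahead of it and the grasp point (between the pads) lies 6 mm ahead of it (ctrl.finger_overhang is the distance from the TCP to the fingertips, in m); x points along the fingers, y is the direction in which the jaws open and shut, and the axes are right-handed (so a half turn about x gives the same grasp; the last joint's range is limited). The gripper opens to 85 mm and grips with 20 to 120 N. Pads are 22 mm wide; open, the fingers measure 114 mm over their backs; the gripper's body (76 mm by 85 mm) begins 54 mm behind the grasp point. The pads swing forward as they close: fully open they stand 13 mm farther back than shut.
Start: joints at [-1.345, 0.286, 1.577, -0, 1.279, -0.15], TCP at [0.248, -0.628, 0.256] pointing down, gripper open.
Joint ranges: [-2.77, 2.77], [-0.9, 2.22], [0.21, 2.48], [-1.53, 4.67], [0.24, 2.81], [-2.84, 2.84]. Speed limits (rad/s): [2.79, 2.79, 3.14, 3.14, 3.14, 3.14].

## Interface

Orientations are given as a unit quaternion [x, y, z, w].
In Python, from plant import ctrl gives the robot as it stands.
- The arm moves only by the tool play_rows, never from a script. Its argument "targets" is a list of rows, each an object with "delta_pos": the shift along the world's x, y, z normalised to -1 to 1, where 1 is 1000 mm, a list of three; "delta_rot": the turn, a rotation vector about the world's x, y, z normalised to -1 to 1, where 1 is pi rad, a list of three; "claw": the finger opening in mm, from 0 to 85.4. In form: [{"delta_pos": [tx, ty, tz], "delta_rot": [wx, wy, wz], "claw": claw}, ...]. A call has 1 to 20 rows; each row is the pose to reach, as a shift and turn from the pose measured when the call began, turning the shorter way round; what a row does not reach only later rows make up. A row lasts 1/12 s, in which the tool goes at most 41.7 mm and 7.16 degrees, less where a joint would pass 70% of its speed; a pose out of reach is approached as far as the arm can. A call with a number of a shift or a turn outside -1 to 1 is refused whole. A call with a gripper value outside its range is refused whole. The fingers move at their own pace and stop on an object; "newtons" is the grip in N (left out, the last holds). Time passes only in rows, so rows that repeat a pose let the fingers close. It gives the time, the measured TCP pose, the force and the opening at its end, in the units of the state.
- ctrl.get_state(): the state, without advancing time (a new reading comes with each control period).
- ctrl.read_camera(name): name is "side" or "top" or "wrist"; returns the picture (480x640x3 uint8, blue, green, red); there is no depth.
- ctrl.calibration(name): a dict with "fx", "fy", "cx", "cy" (pixels), "k1" (the pictures are not rectified: a ray, as slopes to the right and down, at radius r is drawn at 1 + k1 r^2 times it, then the intrinsics apply), "camera_from_world" (4x4, takes a point from world to camera coordinates). Camera axes: x right, y down, z forward; pixel columns grow to the right and rows downward; lengths in m; the calibration is good to about 2 mm. A picture is of the moment at which its call begins: read the wrist's pose just before it. calibration takes no time and is no camera call; for the wrist camera it gives the pose at the moment of the call.
- ctrl.sign_off(): hands the job in, once; it reports no verdict.
The state is a dict: "time": time; "qpos": joint angles; "dq": joint speeds; "joint_efforts": joint torques, N m; "eef_pos": TCP position; "tcp_rot": TCP orientation; "contact_force": force on the tool from outside, world axes, zero at the start; "wrist_torque": the same for the moment, N m; "opening": opening from 0.0 (shut) to 1.0 (fully open).
Only numpy, scipy, OpenCV 4.12 (cv2) and the standard library are available. Lean on these libraries where they do the work, as an engineer would, in place of code of your own. Each camera call takes 0.05 s, during which the arm holds its last target. There are 200 camera calls.

## Working session

There is one attempt and no reset: what is moved stays moved. The work goes in short steps, Python scripts to look and compute and a tool call to move; the robot and the scene stay as the last step left them, time stands still between calls to the robot, and variables do not carry over. Pictures are saved under pics/ and viewed, about 8 in all and at most 12, crops included, and the job is handed in when it is done.

Besides the shell and the picture viewer there is one more tool, called after ">>>" as name(argument=value, ...) on one line, values as JSON. play_rows: Moves the arm, as the interface text tells. Its arguments: {"type":"object","properties":{"targets":{"type":"array"},"newtons":{"type":"number"}},"required":["targets"]}

```bash
ls; mkdir -p pics; cat > h.py <<'E'
import numpy as np, cv2
from plant import ctrl
from scipy.spatial.transform import Rotation as R
def ray(name,u,v,cal=None):
    c=cal or ctrl.calibration(name); T=np.array(c["camera_from_world"])
    xd=np.array([(u-c["cx"])/c["fx"],(v-c["cy"])/c["fy"]]); x=xd.copy()
    for _ in range(20): x=xd/(1+c["k1"]*(x@x))
    d=T[:3,:3].T@np.array([x[0],x[1],1]); o=-T[:3,:3].T@T[:3,3]
    return o,d/np.linalg.norm(d)
def onz(name,u,v,z,cal=None):
    o,d=ray(name,u,v,cal); return o+d*(z-o[2])/d[2]
def proj(name,p,cal=None):
    c=cal or ctrl.calibration(name); T=np.array(c["camera_from_world"])
    q=T[:3,:3]@np.array(p)+T[:3,3]; x=q[:2]/q[2]; x=x*(1+c["k1"]*(x@x))
    return np.array([c["fx"]*x[0]+c["cx"],c["fy"]*x[1]+c["cy"]])
E
python3 - <<'E'
from h import *
print(ctrl.get_state(), ctrl.finger_overhang)
for n in("top","side","wrist"):
    c=ctrl.calibration(n); im=ctrl.read_camera(n); cv2.imwrite(f"pics/{n}0.png",im)
    print(n,c)
E
```

```text
pics
{'time': 0.0, 'qpos': array([-1.34498083e+00,  2.87174681e-01,  1.57819215e+00,  4.12543877e-05,
        1.27860649e+00, -1.50006483e-01]), 'dq': array([-4.34048921e-04,  1.73779206e-04, -1.53128403e-03, -3.53033202e-05,
       -8.77384896e-04,  2.59761041e-04]), 'joint_efforts': array([-9.88335632e-04, -4.05989134e+01, -2.92625141e+01, -2.11252623e-04,
        5.91832693e-03,  7.64778065e-06]), 'eef_pos': array([ 0.24764496, -0.62728037,  0.2549329 ]), 'tcp_rot': array([-0.69464166, -0.13292992,  0.69467755, -0.13124669]), 'contact_force': array([1.20874409, 0.82102499, 0.19310658]), 'wrist_torque': array([0.041493  , 0.03543029, 0.03003582]), 'opening': 0.9969156717798011} 0.025
top {'fx': 594.8721562281302, 'fy': 594.8721562281302, 'cx': 318.3644856025682, 'cy': 241.73082352741008, 'k1': 0.015541422128822473, 'camera_from_world': array([[ 0.01502231, -0.99984394, -0.00929637,  0.07549706],
       [-0.98445499, -0.01316265, -0.17514312,  0.51046157],
       [ 0.17499342,  0.01178291, -0.98449909,  1.58744616],
       [ 0.        ,  0.        ,  0.        ,  1.        ]])}
side
[... 196 characters left out ...]
6670774e-04,
        -5.14390078e-01],
       [-8.62726253e-02, -7.05936369e-01, -7.03001335e-01,
         1.67848557e-01],
       [ 8.39999759e-02,  6.97965416e-01, -7.11187938e-01,
         1.43497475e+00],
       [ 0.00000000e+00,  0.00000000e+00,  0.00000000e+00,
         1.00000000e+00]])}
wrist {'fx': 365.7155117615661, 'fy': 365.7155117615661, 'cx': 325.60890138116815, 'cy': 243.16716844880892, 'k1': -0.034318496660584286, 'camera_from_world': array([[ 0.36635117, -0.93047468, -0.00191968, -0.67499848],
       [-0.89365524, -0.35242758,  0.27780409, -0.03516587],
       [-0.25916622, -0.10005832, -0.96063583,  0.37866086],
       [ 0.        ,  0.        ,  0.        ,  1.        ]])}
```

View pics/top0.png

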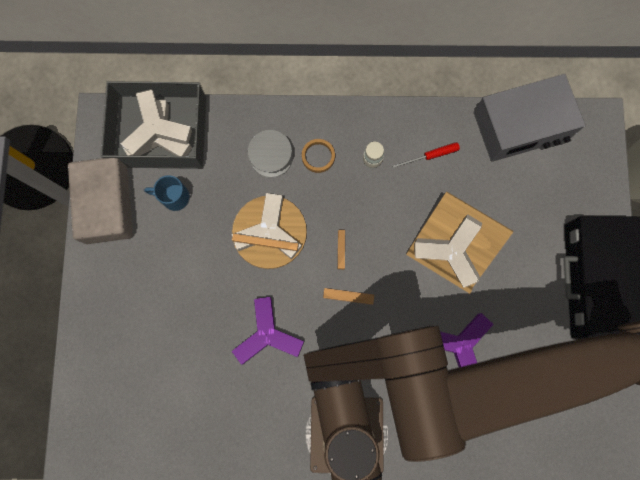

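View pics/side0.png

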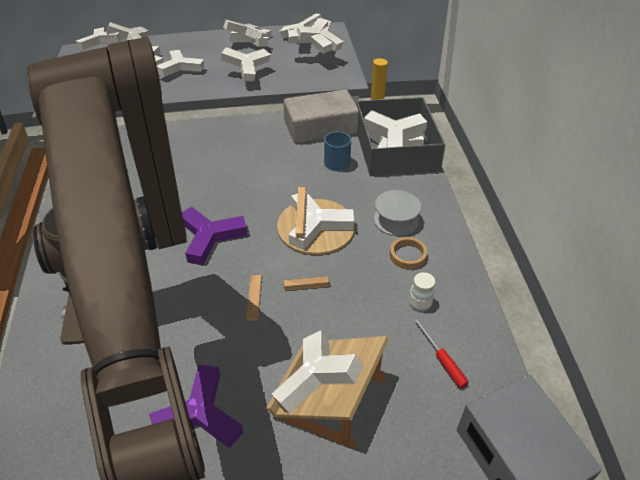

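The top view shows:
- The lower node on the round board around (268,232), with its bare leg pointing up to (274,196).
- The stick at (341,249) and the batten at (348,296).
- The second node on the stand at (455,250).

The side view agrees with all of this. Next I'll measure coarsely.

```bash
python3 - <<'E'
from h import *
im=cv2.imread("pics/top0.png"); hsv=cv2.cvtColor(im,cv2.COLOR_BGR2HSV)
def rect(mask,box,z,nm):
    m=np.zeros_like(mask);x0,y0,x1,y1=box;m[y0:y1,x0:x1]=mask[y0:y1,x0:x1]
    c=max(cv2.findContours(m,0,2)[0],key=cv2.contourArea); p=cv2.boxPoints(cv2.minAreaRect(c))
    w=np.array([onz("top",*q,z) for q in p]); e=[np.linalg.norm(w[i]-w[i-1]) for i in(1,2)]
    print(nm,w.mean(0).round(4),np.round(e,4),[(w[i]-w[i-1])[:2].round(3) for i in (1,2)])
wood=((hsv[...,1]>90)&(hsv[...,0]<25)&(hsv[...,2]>90)).astype(np.uint8)
rect(wood,(325,222,358,277),.02,"stick"); rect(wood,(315,283,385,310),.007,"batten")
for nm,b,z in(("lower",(230,185,310,262),.048),("upper",(405,205,500,295),.1)):
    m=(hsv[...,1]<60)&(hsv[...,2]>140); mm=np.zeros(m.shape,np.uint8); mm[b[1]:b[3],b[0]:b[2]]=m[b[1]:b[3],b[0]:b[2]]
    v,u=np.nonzero(mm); print(nm,u.mean(),v.mean(),onz("top",u.mean(),v.mean(),z).round(3))
for uv in((274,194),(268,230)): print(onz("top",*uv,.048).round(3))
for uv in((409,247),(468,291),(447,194),(512,234)): print(onz("top",*uv,.05 if uv[1]>240 else .139).round(3))
cv2.imwrite("pics/c.png",np.hstack([cv2.resize(im[180:320,220:360],(560,560),interpolation=2)]))
E
```

```text
stick [0.4944 0.0212 0.02  ] [0.0196 0.1071] [array([ 0.  , -0.02]), array([-0.107, -0.001])]
batten [0.3675 0.0168 0.007 ] [0.028  0.1018] [array([ 0.028, -0.003]), array([-0.012, -0.101])]
lower 268.65837479270317 224.650912106136 [0.555 0.22  0.048]
upper 453.1832760595647 251.63230240549828 [ 0.478 -0.274  0.1  ]
[0.642 0.208 0.048]
[0.54  0.222 0.048]
[ 0.497 -0.165  0.05 ]
[ 0.379 -0.322  0.05 ]
[ 0.624 -0.253  0.139]
[ 0.52  -0.417  0.139]
```

```bash
cat >> h.py <<'E'
def turn(Rt,pt):
    s=ctrl.get_state(); r0=R.from_quat(s["tcp_rot"]); best=None
    for k in(0,np.pi):
        rv=(Rt*R.from_euler('x',k)*r0.inv()).as_rotvec()
        print("dpos",((pt-s["eef_pos"])).round(4),"drot/pi",(rv/np.pi).round(4),"deg",np.degrees(np.linalg.norm(rv)).round(1),"q6",s["qpos"][5].round(2))
def down(yaw):  # tool x down, tool y (jaws) at yaw
    y=np.array([np.cos(yaw),np.sin(yaw),0]); x=np.array([0,0,-1.]); return R.from_matrix(np.c_[x,y,np.cross(x,y)])
E
python3 - <<'E'
from h import *
s=ctrl.get_state(); print(R.from_quat(s["tcp_rot"]).as_matrix().round(3))
turn(down(np.pi/2),np.array([.494,.021,.25]))
E
```

```text
[[-0.     0.367 -0.93 ]
 [ 0.002 -0.93  -0.367]
 [-1.    -0.002 -0.   ]]
dpos [ 0.2464  0.6484 -0.0052] drot/pi [ 0.000e+00 -8.000e-04  8.804e-01] deg 158.5 q6 -0.15
dpos [ 0.2464  0.6484 -0.0052] drot/pi [-0.0006 -0.     -0.1196] deg 21.5 q6 -0.15
```

>>> play_rows(targets=[{"delta_pos":[0.246,0.648,-0.005],"delta_rot":[0,0,-0.12],"claw":60},{"delta_pos":[0.246,0.648,-0.005],"delta_rot":[0,0,-0.12],"claw":60},{"delta_pos":[0.246,0.648,-0.005],"delta_rot":[0,0,-0.12],"claw":60},{"delta_pos":[0.246,0.648,-0.005],"delta_rot":[0,0,-0.12],"claw":60},{"delta_pos":[0.246,0.648,-0.005],"delta_rot":[0,0,-0.12],"claw":60},{"delta_pos":[0.246,0.648,-0.005],"delta_rot":[0,0,-0.12],"claw":60},{"delta_pos":[0.246,0.648,-0.005],"delta_rot":[0,0,-0.12],"claw":60},{"delta_pos":[0.246,0.648,-0.005],"delta_rot":[0,0,-0.12],"claw":60},{"delta_pos":[0.246,0.648,-0.005],"delta_rot":[0,0,-0.12],"claw":60},{"delta_pos":[0.246,0.648,-0.005],"delta_rot":[0,0,-0.12],"claw":60},{"delta_pos":[0.246,0.648,-0.005],"delta_rot":[0,0,-0.12],"claw":60},{"delta_pos":[0.246,0.648,-0.005],"delta_rot":[0,0,-0.12],"claw":60},{"delta_pos":[0.246,0.648,-0.005],"delta_rot":[0,0,-0.12],"claw":60},{"delta_pos":[0.246,0.648,-0.005],"delta_rot":[0,0,-0.12],"claw":60},{"delta_pos":[0.246,0.648,-0.005],"delta_rot":[0,0,-0.12],"claw":60},{"delta_pos":[0.246,0.648,-0.005],"delta_rot":[0,0,-0.12],"claw":60},{"delta_pos":[0.246,0.648,-0.005],"delta_rot":[0,0,-0.12],"claw":60},{"delta_pos":[0.246,0.648,-0.005],"delta_rot":[0,0,-0.12],"claw":60},{"delta_pos":[0.246,0.648,-0.005],"delta_rot":[0,0,-0.12],"claw":60},{"delta_pos":[0.246,0.648,-0.005],"delta_rot":[0,0,-0.12],"claw":60}])

```text
time: 1.82
eef_pos: [0.4933, 0.0204, 0.2499]
tcp_rot: [-0.707, -0.0, 0.707, 0.001]
contact_force: [1.0, -0.4, -0.3]
opening: 0.703
```

```bash
python3 - <<'E'
from h import *
import pickle
pickle.dump(ctrl.calibration("wrist"),open("w1.pkl","wb")); im=ctrl.read_camera("wrist"); cv2.imwrite("pics/w1.png",im)
t=ctrl.read_camera("top"); cv2.imwrite("pics/top1.png",t); cv2.imwrite("pics/side1.png",ctrl.read_camera("side"))
s=ctrl.get_state(); print(s["time"],s["eef_pos"],s["qpos"])
E
```

```text
1.9667 [0.49338827 0.01947572 0.25012698] [-1.67105874e-01 -1.15990253e-01  2.01845752e+00  1.74136461e-03
  1.23933094e+00  1.40620579e+00]
```

View pics/w1.png

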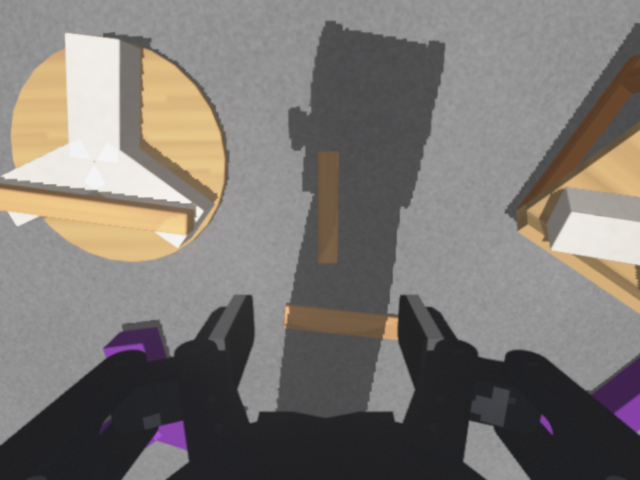

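The wrist picture shows the stick at (318–338, 152–263). The bare leg's top face runs from the end edge (66,33)-(116,38) down to about (68,155)-(120,150). The batten is at (340,322).

```bash
python3 - <<'E'
from h import *
import pickle
c=pickle.load(open("w1.pkl","rb")); im=cv2.imread("pics/w1.png"); hsv=cv2.cvtColor(im,cv2.COLOR_BGR2HSV)
f=lambda u,v,z: onz("wrist",u,v,z,c)
w=((hsv[...,1]>90)&(hsv[...,0]<25)).astype(np.uint8); m=np.zeros_like(w); m[140:275,300:350]=w[140:275,300:350]
k=max(cv2.findContours(m,0,2)[0],key=cv2.contourArea); p=cv2.boxPoints(cv2.minAreaRect(k)); W=np.array([f(*q,.02) for q in p])
print("stick",p.round(1).tolist(),W.round(4).tolist(),W.mean(0).round(4))
# lower: bright top face mask
b=((hsv[...,1]<40)&(hsv[...,2]>185)).astype(np.uint8); m=np.zeros_like(b); m[20:260,0:230]=b[20:260,0:230]
L=[];Rr=[]
for v in range(50,135,5):
    u=np.nonzero(m[v,40:200])[0]+40; L.append(f(u.min(),v,.048)[:2]); Rr.append(f(u.max()+1,v,.048)[:2])
L=np.array(L);Rr=np.array(Rr)
def ln(P): x,y=np.polyfit(P[:,0],P[:,1],1); return x,y
l,r=ln(L),ln(Rr); print("yaw",np.degrees(np.arctan([l[0],r[0]])),"width",L[:,1].mean()-Rr[:,1].mean())
top=[np.nonzero(m[:,u])[0].min() for u in(75,90,105)]; E=np.array([f(u,v,.048) for u,v in zip((75,90,105),top)]); print("end",E.round(4))
yaw=np.arctan((l[0]+r[0])/2); a,bb=(l[0]+r[0])/2,(l[1]+r[1])/2
tx=E[1,0]; tip=np.array([tx,a*tx+bb]); d=np.array([np.cos(yaw),np.sin(yaw)]); hub=tip-.1*d
print("tip",tip,"hub",hub,"stick target",hub+.07*d,"yaw",yaw)
# laid stick top face z .068 corners
for uv in((0,186),(196,208)): print("laid",f(*uv,.068))
# check hub in top pic
t=cv2.imread("pics/top1.png")
print("top px hub,tip",proj("top",[*hub,.048]),proj("top",[*tip,.048]),proj("side",[*hub,.048]),proj("side",[*tip,.048]))
d2=t.copy()
for x in(hub,tip,hub+.07*d): cv2.circle(d2,tuple(int(round(q)) for q in proj("top",[*x,.048])),1,(0,0,255),-1)
s2=cv2.imread("pics/side1.png")
for x in(hub,tip,hub+.07*d): cv2.circle(s2,tuple(int(round(q)) for q in proj("side",[*x,.048])),1,(0,0,255),-1)
g=lambda a:cv2.resize(a,(400,400),interpolation=0)
cv2.imwrite("pics/chk.png",np.vstack([np.hstack([g(d2[180:280,220:320]),g(s2[170:270,265:365])]),]))
cv2.imwrite("pics/st.png",np.hstack([cv2.resize(t[185:305,400:520],(400,400),interpolation=2),cv2.resize(s2[320:450,260:390],(400,400),interpolation=2)]))
E
```

```text
stick [[319.0, 262.0], [319.0, 152.0], [337.0, 152.0], [337.0, 262.0]] [[0.4443, 0.0266, 0.02], [0.5516, 0.0259, 0.02], [0.5516, 0.0093, 0.02], [0.4443, 0.0085, 0.02]] [0.498  0.0175 0.02  ]
yaw [-8.24815884 -8.09423062] width 0.044531122031591125
end [[0.6465 0.22   0.048 ]
 [0.6447 0.2078 0.048 ]
 [0.6429 0.1958 0.048 ]]
tip [0.64465929 0.20593618] hub [0.54567451 0.22014934] stick target [0.61496386 0.21020013] yaw -0.1426145108759396
laid [0.52815872 0.29305032 0.068     ]
laid [0.50850311 0.1276473  0.068     ]
top px hub,tip [268.66107155 227.9183378 ] [274.81471153 193.10430112] [315.05052412 214.81165322] [352.87444271 215.36999205]
```

View pics/chk.png

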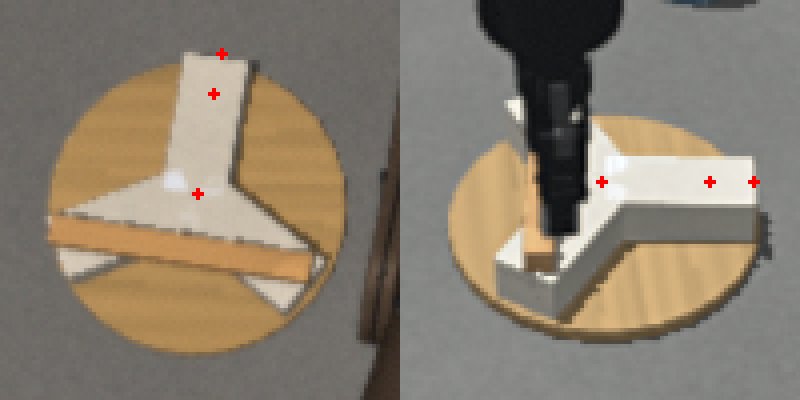

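The projected points sit on the node in both views, to within about 1 px. Next is the stick pick.

>>> play_rows(newtons=40, targets=[{"delta_pos":[0.003,-0.001,-0.04],"delta_rot":[0,0,0],"claw":50},{"delta_pos":[0.003,-0.001,-0.08],"delta_rot":[0,0,0],"claw":50},{"delta_pos":[0.003,-0.001,-0.12],"delta_rot":[0,0,0],"claw":50},{"delta_pos":[0.003,-0.001,-0.155],"delta_rot":[0,0,0],"claw":50},{"delta_pos":[0.003,-0.001,-0.185],"delta_rot":[0,0,0],"claw":50},{"delta_pos":[0.003,-0.001,-0.205],"delta_rot":[0,0,0],"claw":50},{"delta_pos":[0.003,-0.001,-0.215],"delta_rot":[0,0,0],"claw":50},{"delta_pos":[0.003,-0.001,-0.221],"delta_rot":[0,0,0],"claw":50},{"delta_pos":[0.003,-0.001,-0.221],"delta_rot":[0,0,0],"claw":50},{"delta_pos":[0.003,-0.001,-0.221],"delta_rot":[0,0,0],"claw":5},{"delta_pos":[0.003,-0.001,-0.221],"delta_rot":[0,0,0],"claw":5},{"delta_pos":[0.003,-0.001,-0.221],"delta_rot":[0,0,0],"claw":5},{"delta_pos":[0.003,-0.001,-0.221],"delta_rot":[0,0,0],"claw":5},{"delta_pos":[0.003,-0.001,-0.221],"delta_rot":[0,0,0],"claw":5},{"delta_pos":[0.003,-0.001,-0.221],"delta_rot":[0,0,0],"claw":5},{"delta_pos":[0.003,-0.001,-0.221],"delta_rot":[0,0,0],"claw":5},{"delta_pos":[0.003,-0.001,-0.221],"delta_rot":[0,0,0],"claw":5},{"delta_pos":[0.003,-0.001,-0.21],"delta_rot":[0,0,0],"claw":5},{"delta_pos":[0.003,-0.001,-0.19],"delta_rot":[0,0,0],"claw":5},{"delta_pos":[0.003,-0.001,-0.15],"delta_rot":[0,0,0],"claw":5}])

```text
time: 3.63
eef_pos: [0.4925, 0.0191, 0.097]
tcp_rot: [-0.703, -0.0, 0.711, 0.002]
contact_force: [0.4, 0.3, -0.5]
opening: 0.22
```

```bash
python3 - <<'E'
from h import *
yaw=-.1426; d=np.array([np.cos(yaw),np.sin(yaw)]); y=np.array([-d[1],d[0]])
s=ctrl.get_state(); print(s["eef_pos"],s["contact_force"],s["opening"])
# stick at grasp: centre .498 along x, so its offset is about TCP x(0.4964)->+.0015 
t=np.array([.5455,.2205])+.07*d-.0015*y
turn(down(np.pi/2+np.pi/2+yaw),np.array([*t,.12]))
E
```

```text
[0.49246536 0.01914632 0.09702322] [ 0.43300607  0.31883352 -0.50304476] 0.22041482719993788
dpos [0.1221 0.1899 0.023 ] drot/pi [-0.0037 -0.0015 -0.5444] deg 98.0 q6 1.4
dpos [0.1221 0.1899 0.023 ] drot/pi [ 0.0014 -0.0035  0.4556] deg 82.0 q6 1.4
```

>>> play_rows(targets=[{"delta_pos":[0.02,0.02,0.04],"delta_rot":[0,0,0.035],"claw":5},{"delta_pos":[0.04,0.04,0.04],"delta_rot":[0,0,0.07],"claw":5},{"delta_pos":[0.05,0.06,0.04],"delta_rot":[0,0,0.105],"claw":5},{"delta_pos":[0.06,0.08,0.04],"delta_rot":[0,0,0.14],"claw":5},{"delta_pos":[0.07,0.1,0.04],"delta_rot":[0,0,0.175],"claw":5},{"delta_pos":[0.08,0.12,0.04],"delta_rot":[0,0,0.21],"claw":5},{"delta_pos":[0.09,0.14,0.04],"delta_rot":[0,0,0.245],"claw":5},{"delta_pos":[0.1,0.16,0.04],"delta_rot":[0,0,0.28],"claw":5},{"delta_pos":[0.11,0.17,0.04],"delta_rot":[0,0,0.315],"claw":5},{"delta_pos":[0.12,0.18,0.04],"delta_rot":[0,0,0.35],"claw":5},{"delta_pos":[0.122,0.19,0.04],"delta_rot":[0,0,0.385],"claw":5},{"delta_pos":[0.122,0.19,0.04],"delta_rot":[0,0,0.42],"claw":5},{"delta_pos":[0.122,0.19,0.03],"delta_rot":[0,-0.002,0.455],"claw":5},{"delta_pos":[0.122,0.19,0.02],"delta_rot":[0.0014,-0.0035,0.4556],"claw":5},{"delta_pos":[0.122,0.19,0.015],"delta_rot":[0.0014,-0.0035,0.4556],"claw":5},{"delta_pos":[0.122,0.19,0.015],"delta_rot":[0.0014,-0.0035,0.4556],"claw":5},{"delta_pos":[0.122,0.19,0.015],"delta_rot":[0.0014,-0.0035,0.4556],"claw":5}])

```text
time: 5.05
eef_pos: [0.6139, 0.2089, 0.1114]
tcp_rot: [-0.534, -0.463, 0.535, -0.462]
contact_force: [0.3, -0.4, -0.3]
opening: 0.221
```

```bash
python3 - <<'E'
from h import *
import pickle
s=ctrl.get_state(); c=ctrl.calibration("wrist"); pickle.dump(c,open("w2.pkl","wb")); w=ctrl.read_camera("wrist"); cv2.imwrite("pics/w2.png",w)
print(s["eef_pos"],R.from_quat(s["tcp_rot"]).as_matrix().round(4).tolist(),s["opening"])
sd=ctrl.read_camera("side"); cv2.imwrite("pics/side2.png",sd)
cv2.imwrite("pics/m2.png",np.hstack([cv2.resize(w,(400,300)),cv2.resize(sd[130:280,260:460],(400,300))]))
E
```

```text
[0.61388358 0.20892459 0.11136267] [[-0.0017, 0.9896, -0.144], [-0.0003, -0.144, -0.9896], [-1.0, -0.0016, 0.0006]] 0.22096536135168038
```

View pics/m2.png

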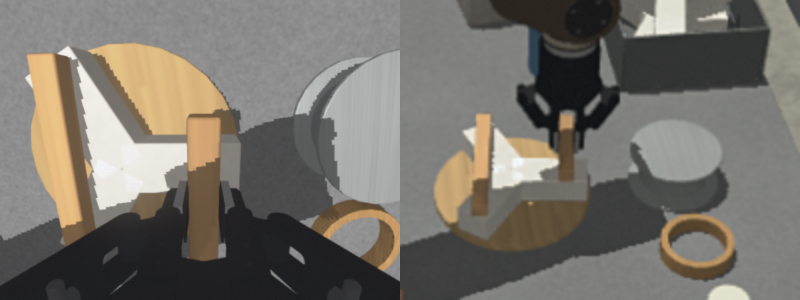

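The stick is held square over the outer bare leg. I'll lower it until it touches.

>>> play_rows(targets=[{"delta_pos":[0.001,0.001,-0.012],"delta_rot":[0,0,0],"claw":5},{"delta_pos":[0.001,0.001,-0.022],"delta_rot":[0,0,0],"claw":5},{"delta_pos":[0.001,0.001,-0.028],"delta_rot":[0,0,0],"claw":5},{"delta_pos":[0.001,0.001,-0.032],"delta_rot":[0,0,0],"claw":5},{"delta_pos":[0.001,0.001,-0.033],"delta_rot":[0,0,0],"claw":5},{"delta_pos":[0.001,0.001,-0.033],"delta_rot":[0,0,0],"claw":5}])

```text
time: 5.65
eef_pos: [0.6156, 0.21, 0.0792]
tcp_rot: [-0.535, -0.463, 0.535, -0.463]
contact_force: [-0.7, -0.2, 0.4]
opening: 0.22
```

>>> play_rows(targets=[{"delta_pos":[0,0,-0.002],"delta_rot":[0,0,0],"claw":5},{"delta_pos":[0,0,-0.002],"delta_rot":[0,0,0],"claw":5},{"delta_pos":[0,0,-0.002],"delta_rot":[0,0,0],"claw":5}])

```text
time: 5.9
eef_pos: [0.6158, 0.21, 0.0791]
tcp_rot: [-0.534, -0.463, 0.535, -0.463]
contact_force: [-5.4, -1.1, 8.5]
opening: 0.216
```

>>> play_rows(targets=[{"delta_pos":[0,0,0],"delta_rot":[0,0,0],"claw":30},{"delta_pos":[0,0,0],"delta_rot":[0,0,0],"claw":42},{"delta_pos":[0,0,0],"delta_rot":[0,0,0],"claw":42},{"delta_pos":[0,0,0],"delta_rot":[0,0,0],"claw":42},{"delta_pos":[0,0,0.03],"delta_rot":[0,0,0],"claw":42},{"delta_pos":[0,0,0.07],"delta_rot":[0,0,0],"claw":42},{"delta_pos":[0,0,0.11],"delta_rot":[0,0,0],"claw":60},{"delta_pos":[0,0,0.15],"delta_rot":[0,0,0],"claw":60},{"delta_pos":[0,0,0.17],"delta_rot":[0,0,0],"claw":60},{"delta_pos":[0,0,0.17],"delta_rot":[0,0,0],"claw":60},{"delta_pos":[0,0,0.17],"delta_rot":[0,0,0],"claw":60}])

```text
time: 6.82
eef_pos: [0.6165, 0.2102, 0.2508]
tcp_rot: [0.535, 0.462, -0.534, 0.463]
contact_force: [-0.3, -0.2, -1.3]
opening: 0.704
```

```bash
python3 - <<'E'
from h import *
import pickle
s=ctrl.get_state(); c=ctrl.calibration("wrist"); pickle.dump(c,open("w3.pkl","wb")); w=ctrl.read_camera("wrist"); cv2.imwrite("pics/w3.png",w)
print(s["eef_pos"],s["qpos"].round(3))
t=cv2.imread("pics/top1.png");s2=cv2.imread("pics/side1.png")
cv2.imwrite("pics/m3.png",np.vstack([np.hstack([cv2.resize(t[185:305,400:520],(400,300),interpolation=2),cv2.resize(s2[320:460,255:400],(400,300),interpolation=2)]),np.hstack([cv2.resize(w,(400,300)),np.zeros((300,400,3),np.uint8)])]))
E
```

```text
[0.61646316 0.21018514 0.25082143] [ 0.173  0.238  1.645 -0.     1.256  0.317]
```

View pics/m3.png

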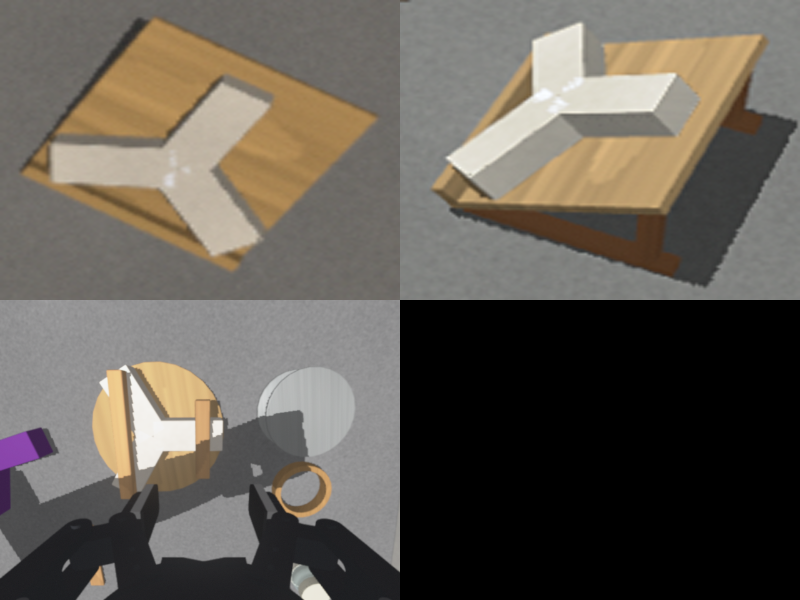

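The stick lies square across the outer bare leg. The second node is clear in both crops, so I'll triangulate its hub and the end of leg 0.

```bash
cat >> h.py <<'E'
def tri(a,b):
    A=np.zeros((3,3));B=np.zeros(3)
    for o,d in(a,b): P=np.eye(3)-np.outer(d,d);A+=P;B+=P@o
    p=np.linalg.solve(A,B); return p,[np.linalg.norm((np.eye(3)-np.outer(d,d))@(p-o)) for o,d in(a,b)]
E
python3 - <<'E'
from h import *
T=lambda x,y:(400+x/3.333,185+y/2.5)
S=lambda x,y:(255+(x-400)/2.759,320+y/2.143)
P={"tipA":((225,78),(678,73)),"tipB":((272,100),(662,112)),"c01":((163,140),(583,80)),"c02":((215,165),(560,113)),"c12":((162,187),(540,90)),
 "t1a":((50,145),(532,40)),"t1b":((50,180),None),"t2b":((262,238),None)}
r={}
for k,(a,b) in P.items():
    if b is None: continue
    p,e=tri(ray("top",*T(*a)),ray("side",*S(*b))); r[k]=p; print(k,p.round(4),np.round(e,4))
hub=(r["c01"]+r["c02"]+r["c12"])/3; tip=(r["tipA"]+r["tipB"])/2; v=tip-hub
print("hubtop",hub,"tip",tip,"len",np.linalg.norm(v),"yaw",np.degrees(np.arctan2(v[1],v[0])),"tilt",np.degrees(np.arcsin(v[2]/np.linalg.norm(v))))
ws=cv2.imread("pics/w3.png");
E
```

```text
tipA [ 0.5612 -0.2996  0.1592] [0.0005 0.0005]
tipB [ 0.542  -0.3362  0.154 ] [0.0028 0.0028]
c01 [ 0.5025 -0.2623  0.1049] [0.0028 0.0028]
c02 [ 0.4782 -0.3009  0.1108] [0. 0.]
c12 [ 0.4626 -0.2625  0.0916] [0.0054 0.0054]
t1a [ 0.4876 -0.1807  0.0665] [0.0179 0.0179]
hubtop [ 0.48112353 -0.27523131  0.10243475] tip [ 0.55159427 -0.3178829   0.15660852] len 0.09859046398420951 yaw -31.183931805837176 tilt 33.331545089138075
```

```bash
cat >> h.py <<'E'
def node(psi,t=np.radians(35)):
    c,s=np.cos(psi),np.sin(psi); u=np.array([c*np.cos(t),s*np.cos(t),np.sin(t)]); n=np.array([-c*np.sin(t),-s*np.sin(t),np.cos(t)])
    return u,n,np.cross(n,u)
def tool(n,l): return R.from_matrix(np.c_[-n,l,np.cross(-n,l)])
E
python3 - <<'E'
from h import *
u,n,l=node(np.radians(-33)); hub=np.array([.481,-.275,.102])
s=ctrl.get_state(); print(s["eef_pos"],R.from_quat(s["tcp_rot"]).as_matrix().round(2).tolist())
turn(tool(n,l),hub+.035*u+.13*n)
print((hub+.035*u+.13*n).round(3))
E
```

```text
[0.61540709 0.20995287 0.24827929] [[-0.0, 0.99, -0.14], [-0.0, -0.14, -0.99], [-1.0, -0.0, 0.0]]
dpos [-0.1729 -0.46   -0.0197] drot/pi [-0.1863 -0.085   0.3508] deg 73.1 q6 0.32
dpos [-0.1729 -0.46   -0.0197] drot/pi [ 0.0946 -0.2101 -0.6147] deg 118.2 q6 0.32
[ 0.443 -0.25   0.229]
```

>>> play_rows(targets=[{"delta_pos":[-0.02,-0.04,0.01],"delta_rot":[0,0,0.035],"claw":85},{"delta_pos":[-0.035,-0.08,0.02],"delta_rot":[0,0,0.07],"claw":85},{"delta_pos":[-0.05,-0.12,0.02],"delta_rot":[0,0,0.105],"claw":85},{"delta_pos":[-0.065,-0.16,0.02],"delta_rot":[-0.02,-0.01,0.14],"claw":85},{"delta_pos":[-0.08,-0.2,0.02],"delta_rot":[-0.04,-0.02,0.175],"claw":85},{"delta_pos":[-0.095,-0.24,0.02],"delta_rot":[-0.07,-0.03,0.2],"claw":85},{"delta_pos":[-0.11,-0.28,0.02],"delta_rot":[-0.1,-0.045,0.23],"claw":85},{"delta_pos":[-0.125,-0.32,0.01],"delta_rot":[-0.13,-0.06,0.26],"claw":85},{"delta_pos":[-0.14,-0.36,0],"delta_rot":[-0.16,-0.07,0.29],"claw":85},{"delta_pos":[-0.155,-0.4,0],"delta_rot":[-0.18,-0.08,0.32],"claw":85},{"delta_pos":[-0.17,-0.44,0],"delta_rot":[-0.1863,-0.085,0.3508],"claw":85},{"delta_pos":[-0.173,-0.46,0],"delta_rot":[-0.1863,-0.085,0.3508],"claw":85},{"delta_pos":[-0.173,-0.46,0],"delta_rot":[-0.1863,-0.085,0.3508],"claw":85},{"delta_pos":[-0.173,-0.46,0],"delta_rot":[-0.1863,-0.085,0.3508],"claw":85},{"delta_pos":[-0.173,-0.46,0],"delta_rot":[-0.1863,-0.085,0.3508],"claw":85},{"delta_pos":[-0.173,-0.46,0],"delta_rot":[-0.1863,-0.085,0.3508],"claw":85}])

```text
time: 8.2
eef_pos: [0.4412, -0.2501, 0.2455]
tcp_rot: [0.133, 0.444, -0.253, 0.849]
contact_force: [-0.6, -0.4, -0.0]
opening: 0.995
```

```bash
python3 - <<'E'
from h import *
import pickle
s=ctrl.get_state(); c=ctrl.calibration("wrist"); pickle.dump((c,s["eef_pos"],s["tcp_rot"]),open("w4.pkl","wb")); w=ctrl.read_camera("wrist"); cv2.imwrite("pics/w4.png",w)
print(s["eef_pos"],s["qpos"].round(3))
u,n,l=node(np.radians(-33)); print((R.from_quat(s["tcp_rot"]).as_matrix()-tool(n,l).as_matrix()).round(3))
hub=np.array([.481,-.275,.102])
for p in(hub,hub+.1*u,hub+.1*u+.0225*l,hub+.1*u-.0225*l):print(proj("wrist",p,c).round())
E
```

```text
[ 0.44116433 -0.25005034  0.24552917] [-0.764 -0.374  2.308  0.184  0.618 -1.873]
[[-0.004  0.002  0.001]
 [ 0.002 -0.002 -0.004]
 [-0.003  0.001 -0.004]]
[327. 177.]
[328. 306.]
[357. 306.]
[299. 306.]
```

View pics/w4.png

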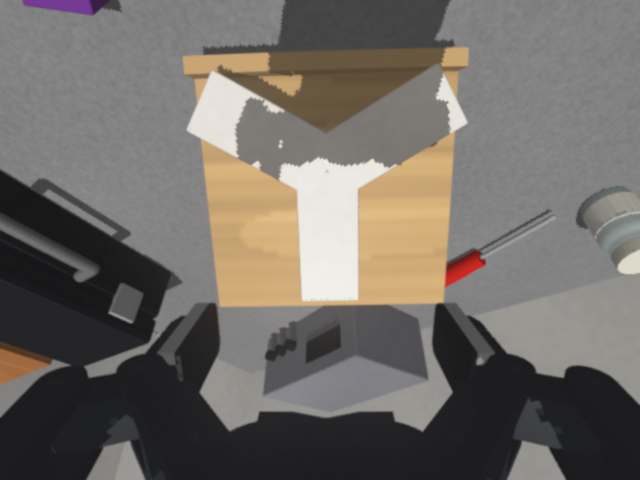

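The wrist view shows leg 0 running from the inner corners (298,188) and (358,188) to the end edge (302,300)-(358,299). The corner between the other two legs is at (327,131). I'll cast these onto the slope's plane.

```bash
python3 - <<'E'
from h import *
import pickle
c,_,_=pickle.load(open("w4.pkl","rb")); u,n,l=node(np.radians(-33)); h0=np.array([.481,-.275,.102])
def f(x,y):
    o,d=ray("wrist",x,y,c); p=o+d*((h0-o)@n)/(d@n); return np.array([(p-h0)@u,(p-h0)@l])
for k,q in dict(c01=(298,188),c02=(358,188),tA=(302,300),tB=(358,299),c12=(327,131),o1=(213,71),i1=(187,129),o2=(439,65),i2=(467,123),lipL=(184,57),lipR=(468,48)).items(): print(k,(f(*q)*1000).round(1))
u4=h0+0*n
# slope height check: hub at top thickness 36 above face
print(proj("wrist",h0,c))
E
```

```text
c01 [  7.7 -21.1]
c02 [ 7.9 21.8]
tA [ 94.7 -20.1]
tB [94.1 23.5]
c12 [-31.3  -0.3]
o1 [-70.1 -75.6]
i1 [-33.4 -96.6]
o2 [-73.2  73.8]
i2 [-36.6  95.7]
lipL [-79.  -94.2]
lipR [-83.7  92.1]
[327.48642317 176.95912655]
```

```bash
python3 - <<'E'
from h import *
u,n,l=node(np.radians(-33)); h0=np.array([.481,-.275,.102])-.0053*u
u,n,l=node(np.radians(-31.7)); print(h0)
for k in(.05,-.009): 
  print(k); turn(tool(n,l),h0+.032*u+k*n)
E
```

```text
[ 0.47735891 -0.27263545  0.09896004]
0.05
dpos [ 0.0336 -0.0219 -0.0877] drot/pi [-0.001  -0.001   0.0076] deg 1.4 q6 -1.87
dpos [ 0.0336 -0.0219 -0.0877] drot/pi [ 0.48   -0.3039 -0.8151] deg 178.8 q6 -1.87
-0.009
dpos [ 0.0624 -0.0397 -0.136 ] drot/pi [-0.001  -0.001   0.0076] deg 1.4 q6 -1.87
dpos [ 0.0624 -0.0397 -0.136 ] drot/pi [ 0.48   -0.3039 -0.8151] deg 178.8 q6 -1.87
```

>>> play_rows(newtons=80, targets=[{"delta_pos":[0.012,-0.008,-0.03],"delta_rot":[-0.001,-0.001,0.0076],"claw":85},{"delta_pos":[0.024,-0.015,-0.06],"delta_rot":[-0.001,-0.001,0.0076],"claw":85},{"delta_pos":[0.0336,-0.0219,-0.0877],"delta_rot":[-0.001,-0.001,0.0076],"claw":85},{"delta_pos":[0.042,-0.027,-0.102],"delta_rot":[-0.001,-0.001,0.0076],"claw":85},{"delta_pos":[0.05,-0.032,-0.115],"delta_rot":[-0.001,-0.001,0.0076],"claw":85},{"delta_pos":[0.056,-0.036,-0.126],"delta_rot":[-0.001,-0.001,0.0076],"claw":85},{"delta_pos":[0.06,-0.038,-0.132],"delta_rot":[-0.001,-0.001,0.0076],"claw":85},{"delta_pos":[0.0624,-0.0397,-0.136],"delta_rot":[-0.001,-0.001,0.0076],"claw":85},{"delta_pos":[0.0624,-0.0397,-0.136],"delta_rot":[-0.001,-0.001,0.0076],"claw":85},{"delta_pos":[0.0624,-0.0397,-0.136],"delta_rot":[-0.001,-0.001,0.0076],"claw":85},{"delta_pos":[0.0624,-0.0397,-0.136],"delta_rot":[-0.001,-0.001,0.0076],"claw":70},{"delta_pos":[0.0624,-0.0397,-0.136],"delta_rot":[-0.001,-0.001,0.0076],"claw":60}])

```text
time: 9.25
eef_pos: [0.5043, -0.2891, 0.111]
tcp_rot: [0.126, 0.444, -0.242, 0.854]
contact_force: [0.2, 0.2, 0.5]
opening: 0.745
```

>>> play_rows(newtons=80, targets=[{"delta_pos":[0,0,-0.001],"delta_rot":[0,0,0],"claw":50},{"delta_pos":[0,0,-0.001],"delta_rot":[0,0,0],"claw":35},{"delta_pos":[0,0,-0.001],"delta_rot":[0,0,0],"claw":30},{"delta_pos":[0,0,-0.001],"delta_rot":[0,0,0],"claw":30},{"delta_pos":[0,0,-0.001],"delta_rot":[0,0,0],"claw":30},{"delta_pos":[0,0,-0.001],"delta_rot":[0,0,0],"claw":30}])

```text
time: 9.75
eef_pos: [0.5043, -0.2892, 0.111]
tcp_rot: [0.125, 0.443, -0.242, 0.854]
contact_force: [-4.8, 1.9, 5.7]
opening: 0.514
```

```bash
python3 - <<'E'
from h import *
import pickle
s=ctrl.get_state(); print(s["eef_pos"],s["contact_force"],s["opening"],s["qpos"].round(3))
u,n,l=node(np.radians(-31.7)); h0=np.array([.47736,-.27264,.09896])
M=R.from_quat(s["tcp_rot"]).as_matrix(); pickle.dump((s["eef_pos"],M),open("grasp.pkl","wb"))
print("hubtop in tool",M.T@(h0-s["eef_pos"]), "u in tool",M.T@u)
E
```

```text
[ 0.50429848 -0.28923259  0.11098676] [-4.84898616  1.87733662  5.73839753] 0.5137502143678427 [-0.736  0.045  2.235  0.394  0.276 -2.103]
hubtop in tool [-8.38712713e-03 -9.61345997e-06 -3.27916848e-02] u in tool [ 2.79792025e-03 -9.04536188e-04  9.99995677e-01]
```

>>> play_rows(targets=[{"delta_pos":[-0.005,0.003,0.008],"delta_rot":[0,0,0],"claw":30},{"delta_pos":[-0.012,0.0075,0.02],"delta_rot":[0,0,0],"claw":30},{"delta_pos":[-0.024,0.015,0.04],"delta_rot":[0,0,0],"claw":30},{"delta_pos":[-0.036,0.022,0.06],"delta_rot":[0,0,0],"claw":30},{"delta_pos":[-0.048,0.03,0.08],"delta_rot":[0,0,0],"claw":30},{"delta_pos":[-0.06,0.037,0.1],"delta_rot":[0,0,0],"claw":30},{"delta_pos":[-0.06,0.037,0.12],"delta_rot":[0,0,0],"claw":30},{"delta_pos":[-0.06,0.037,0.14],"delta_rot":[0,0,0],"claw":30},{"delta_pos":[-0.06,0.037,0.14],"delta_rot":[0,0,0],"claw":30},{"delta_pos":[-0.06,0.037,0.14],"delta_rot":[0,0,0],"claw":30}])

```text
time: 10.58
eef_pos: [0.4443, -0.2524, 0.2518]
tcp_rot: [0.125, 0.442, -0.243, 0.854]
contact_force: [0.6, 0.8, -2.7]
opening: 0.515
```

```bash
python3 - <<'E'
from h import *
import pickle
s=ctrl.get_state(); print(s["eef_pos"],s["contact_force"],s["opening"],s["qpos"].round(3))
psi=-.1426; d=np.array([np.cos(psi),np.sin(psi),0]); Z=np.array([0,0,1.])
turn(tool(Z,np.cross(Z,d)),np.array([.5457,.2202,0])+.0328*d+.2*Z)
E
```

```text
[ 0.44427943 -0.25236665  0.25177855] [ 0.55621338  0.78021736 -2.70179979] 0.5151057368575729 [-0.771 -0.374  2.299  0.215  0.624 -1.926]
dpos [ 0.1339  0.4679 -0.0518] drot/pi [0.0675 0.1853 0.1262] deg 42.2 q6 -1.93
dpos [ 0.1339  0.4679 -0.0518] drot/pi [ 0.2541 -0.0926 -0.833 ] deg 157.6 q6 -1.93
```

>>> play_rows(targets=[{"delta_pos":[0.005,0.03,0.01],"delta_rot":[0.005,0.015,0.01],"claw":30},{"delta_pos":[0.015,0.065,0.01],"delta_rot":[0.011,0.03,0.021],"claw":30},{"delta_pos":[0.025,0.1,0.01],"delta_rot":[0.017,0.046,0.031],"claw":30},{"delta_pos":[0.036,0.135,0.01],"delta_rot":[0.023,0.062,0.042],"claw":30},{"delta_pos":[0.047,0.17,0.01],"delta_rot":[0.028,0.077,0.053],"claw":30},{"delta_pos":[0.058,0.205,0.01],"delta_rot":[0.034,0.093,0.063],"claw":30},{"delta_pos":[0.069,0.24,0.01],"delta_rot":[0.039,0.108,0.074],"claw":30},{"delta_pos":[0.08,0.275,0.01],"delta_rot":[0.045,0.124,0.084],"claw":30},{"delta_pos":[0.09,0.31,0.005],"delta_rot":[0.051,0.139,0.095],"claw":30},{"delta_pos":[0.1,0.345,0],"delta_rot":[0.056,0.154,0.105],"claw":30},{"delta_pos":[0.11,0.38,-0.01],"delta_rot":[0.062,0.17,0.116],"claw":30},{"delta_pos":[0.12,0.415,-0.02],"delta_rot":[0.0675,0.1853,0.1262],"claw":30},{"delta_pos":[0.13,0.45,-0.03],"delta_rot":[0.0675,0.1853,0.1262],"claw":30},{"delta_pos":[0.134,0.468,-0.045],"delta_rot":[0.0675,0.1853,0.1262],"claw":30},{"delta_pos":[0.134,0.468,-0.07],"delta_rot":[0.0675,0.1853,0.1262],"claw":30},{"delta_pos":[0.134,0.468,-0.085],"delta_rot":[0.0675,0.1853,0.1262],"claw":30},{"delta_pos":[0.134,0.468,-0.095],"delta_rot":[0.0675,0.1853,0.1262],"claw":30},{"delta_pos":[0.134,0.468,-0.1],"delta_rot":[0.0675,0.1853,0.1262],"claw":30},{"delta_pos":[0.134,0.468,-0.1],"delta_rot":[0.0675,0.1853,0.1262],"claw":30},{"delta_pos":[0.134,0.468,-0.1],"delta_rot":[0.0675,0.1853,0.1262],"claw":30}])

```text
time: 12.25
eef_pos: [0.5785, 0.2153, 0.1517]
tcp_rot: [0.051, 0.705, -0.051, 0.705]
contact_force: [-0.1, -0.4, -1.6]
opening: 0.518
```

```bash
python3 - <<'E'
from h import *
import pickle
s=ctrl.get_state(); c=ctrl.calibration("wrist"); pickle.dump((c,s["eef_pos"],s["tcp_rot"]),open("w5.pkl","wb")); w=ctrl.read_camera("wrist"); cv2.imwrite("pics/w5.png",w)
print(s["eef_pos"],s["contact_force"],R.from_quat(s["tcp_rot"]).as_matrix().round(3).tolist(),s["qpos"].round(2))
sd=ctrl.read_camera("side"); cv2.imwrite("pics/side5.png",sd)
cv2.imwrite("pics/m5.png",np.hstack([cv2.resize(w,(400,300)),cv2.resize(sd[140:260,250:410],(400,300),interpolation=2)]))
E
```

```text
[0.57845534 0.21532532 0.15168991] [-0.11513502 -0.44556573 -1.60343616] [[0.0, 0.143, 0.99], [0.0, 0.99, -0.143], [-1.0, 0.0, 0.0]] [ 0.19  0.26  1.8   0.    1.07 -1.24]
```

View pics/m5.png

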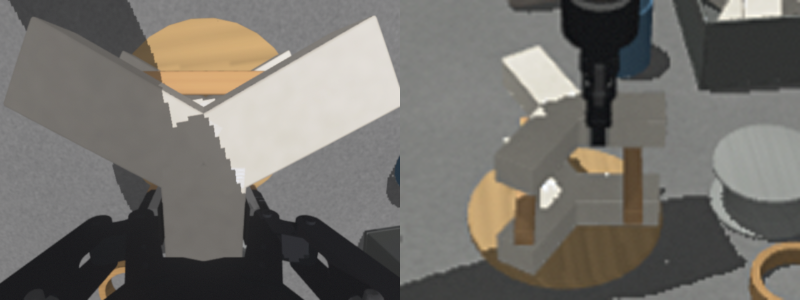

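The node is held level in appearance over the lower one, with the inner corner at wrist (325,179) and the outer leg corners at (51,24) and (602,24). I'll check its alignment numerically.

```bash
python3 - <<'E'
from h import *
import pickle
c,p,q=pickle.load(open("w5.pkl","rb")); psi=-.1426; d=np.array([np.cos(psi),np.sin(psi)]); y=np.array([-d[1],d[0]]); hub=np.array([.5457,.2202])
w=cv2.imread("pics/w5.png"); g=cv2.cvtColor(w,6)
C=cv2.cornerSubPix(g,np.float32([[51,24],[602,24],[325,179],[261,296],[392,299],[6,168]]).reshape(-1,1,2),(6,6),(-1,-1),(3,30,.01)).reshape(-1,2)
for uv in C:
    r=onz("wrist",*uv,.160,c)[:2]-hub; print(uv.round(1),(np.array([r@d,r@y])*1000).round(1))
print("expected: outer(-69.5,-+75.4) c12 (-26,0) c01(13,+-22.5) inner(-30.5,+-97.9)")
E
```

```text
[51.1 26.1] [-67.1 -75.7]
[599.2  23.9] [-67.4  73.4]
[325.2 183.1] [-24.   -1.1]
[257.5 299.9] [ 13.8 -23.2]
[392. 299.] [13.5 20.5]
[  4.4 167.7] [-29.2 -97.6]
expected: outer(-69.5,-+75.4) c12 (-26,0) c01(13,+-22.5) inner(-30.5,+-97.9)
```

The alignment is within about 2 mm. Lowering now.

>>> play_rows(targets=[{"delta_pos":[-0.001,0.001,-0.015],"delta_rot":[0,0,0],"claw":30},{"delta_pos":[-0.001,0.001,-0.03],"delta_rot":[0,0,0],"claw":30},{"delta_pos":[-0.001,0.001,-0.04],"delta_rot":[0,0,0],"claw":30},{"delta_pos":[-0.001,0.001,-0.046],"delta_rot":[0,0,0],"claw":30},{"delta_pos":[-0.001,0.001,-0.05],"delta_rot":[0,0,0],"claw":30},{"delta_pos":[-0.001,0.001,-0.05],"delta_rot":[0,0,0],"claw":30},{"delta_pos":[-0.001,0.001,-0.05],"delta_rot":[0,0,0],"claw":30}])

```text
time: 12.93
eef_pos: [0.5786, 0.2165, 0.1037]
tcp_rot: [0.051, 0.704, -0.05, 0.706]
contact_force: [-0.6, -0.4, -1.9]
opening: 0.515
```

>>> play_rows(targets=[{"delta_pos":[0,0,-0.002],"delta_rot":[0,0,0],"claw":30},{"delta_pos":[0,0,-0.004],"delta_rot":[0,0,0],"claw":30},{"delta_pos":[0,0,-0.005],"delta_rot":[0,0,0],"claw":30},{"delta_pos":[0,0,-0.005],"delta_rot":[0,0,0],"claw":30}])

```text
time: 13.27
eef_pos: [0.5785, 0.2165, 0.0986]
tcp_rot: [0.051, 0.704, -0.05, 0.706]
contact_force: [0.1, -0.0, -1.6]
opening: 0.516
```

>>> play_rows(targets=[{"delta_pos":[0,0,-0.002],"delta_rot":[0,0,0],"claw":30},{"delta_pos":[0,0,-0.002],"delta_rot":[0,0,0],"claw":30},{"delta_pos":[0,0,-0.002],"delta_rot":[0,0,0],"claw":30}])

```text
time: 13.52
eef_pos: [0.5784, 0.2165, 0.0964]
tcp_rot: [0.051, 0.704, -0.05, 0.706]
contact_force: [0.2, 0.5, -2.3]
opening: 0.517
```

>>> play_rows(targets=[{"delta_pos":[0,0,-0.0015],"delta_rot":[0,0,0],"claw":30},{"delta_pos":[0,0,-0.0015],"delta_rot":[0,0,0],"claw":30},{"delta_pos":[0,0,-0.0015],"delta_rot":[0,0,0],"claw":30}])

```text
time: 13.77
eef_pos: [0.5787, 0.2166, 0.0957]
tcp_rot: [0.051, 0.704, -0.05, 0.707]
contact_force: [-0.5, 0.8, 2.4]
opening: 0.517
```

>>> play_rows(targets=[{"delta_pos":[0,0,-0.0005],"delta_rot":[0,0,0],"claw":46},{"delta_pos":[0,0,0],"delta_rot":[0,0,0],"claw":52},{"delta_pos":[0,0,0],"delta_rot":[0,0,0],"claw":60},{"delta_pos":[0,0,0],"delta_rot":[0,0,0],"claw":65},{"delta_pos":[0,0,0],"delta_rot":[0,0,0],"claw":65},{"delta_pos":[0,0,0.01],"delta_rot":[0,0,0],"claw":65},{"delta_pos":[0,0,0.03],"delta_rot":[0,0,0],"claw":65},{"delta_pos":[0,0,0.06],"delta_rot":[0,0,0],"claw":65},{"delta_pos":[0,0,0.1],"delta_rot":[0,0,0],"claw":65},{"delta_pos":[0,0,0.14],"delta_rot":[0,0,0],"claw":65},{"delta_pos":[0,0,0.16],"delta_rot":[0,0,0],"claw":65},{"delta_pos":[-0.06,-0.02,0.18],"delta_rot":[0,0,0],"claw":65},{"delta_pos":[-0.1,-0.04,0.19],"delta_rot":[0,0,0],"claw":65},{"delta_pos":[-0.1,-0.04,0.19],"delta_rot":[0,0,0],"claw":65},{"delta_pos":[-0.1,-0.04,0.19],"delta_rot":[0,0,0],"claw":65}])

```text
time: 15.02
eef_pos: [0.4758, 0.1758, 0.2882]
tcp_rot: [0.051, 0.703, -0.05, 0.707]
contact_force: [0.7, 0.2, -0.1]
opening: 0.759
```

```bash
python3 - <<'E'
from h import *
import pickle
s=ctrl.get_state(); c=ctrl.calibration("wrist"); pickle.dump((c,s["eef_pos"],s["tcp_rot"]),open("w6.pkl","wb")); w=ctrl.read_camera("wrist"); cv2.imwrite("pics/w6.png",w)
print(s["time"],s["eef_pos"],s["contact_force"])
sd=ctrl.read_camera("side"); cv2.imwrite("pics/side6.png",sd)
cv2.imwrite("pics/m6.png",np.hstack([cv2.resize(w,(400,300)),cv2.resize(sd[140:260,250:410],(400,300),interpolation=2)]))
E
```

```text
15.0167 [0.47575262 0.17576085 0.28817145] [ 0.71019696  0.21790541 -0.11462693]
```

View pics/m6.png

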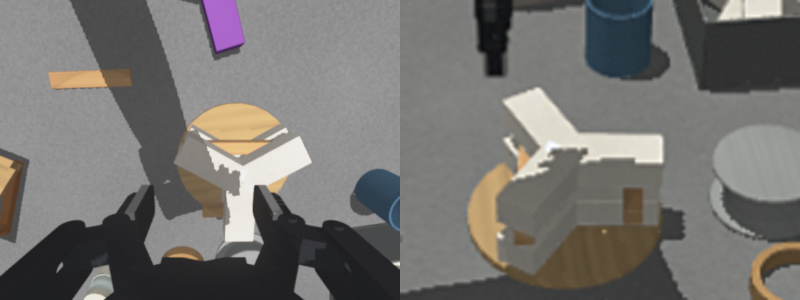

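The second node sits on both spacers, with the end of the loose spacer visible between the legs in the side view. One last numeric check before handing in.

```bash
python3 - <<'E'
from h import *
import pickle
c,p,q=pickle.load(open("w6.pkl","rb")); psi=-.1426; d=np.array([np.cos(psi),np.sin(psi)]); y=np.array([-d[1],d[0]]); hub=np.array([.5457,.2202])
g=cv2.cvtColor(cv2.imread("pics/w6.png"),6)
C=cv2.cornerSubPix(g,np.float32([[306,221],[475,216],[389,266],[280,256],[498,256]]).reshape(-1,1,2),(5,5),(-1,-1),(3,30,.01)).reshape(-1,2)
for uv in C:
    r=onz("wrist",*uv,.104,c)[:2]-hub; print(uv.round(1),(np.array([r@d,r@y])*1000).round(1))
# loose spacer after placing (w3), top face z .068: orange blob near target
c=pickle.load(open("w3.pkl","rb")); im=cv2.imread("pics/w3.png"); h=cv2.cvtColor(im,40)
m=((h[...,1]>70)&(h[...,0]<25)).astype(np.uint8); n=np.zeros_like(m); n[635-480:800-480,305:337]=1
for uv in((312,160),(336,160),(312,286),(336,286)):
    r=onz("wrist",*uv,.068,c)[:2]-hub; print("stick",(np.array([r@d,r@y])*1000).round(1))
E
```

```text
[306. 221.] [-63.9 -71.1]
[478.5 216.9] [-67.4  74.8]
[388.  265.2] [-24.2  -0. ]
[277.1 260.2] [-29.  -96.9]
[498.7 259.6] [-29.1  97.3]
stick [61.9 52.6]
stick [81.1 52.6]
stick [ 60.5 -56.3]
stick [ 81.8 -56.4]
```

The measured corners match a correctly placed node to within a few mm, and the loose spacer is at 71 mm from the hub, about 2 mm off the mid-line. Handing in.

```bash
python3 -c "
from plant import ctrl
print(ctrl.sign_off())"
```

```text
the job is handed in; nothing more can be done
None
```

I laid the loose spacer across the bare leg and set the second node on both spacers. The job was handed in at about 15 s of the 59 s allowed; the hand-in reports no verdict.

- **Spacer:** measured after release, it lies about 71 mm from the hub, about 2 mm off the mid-line and square to within about 1°.
- **Second node:** I gripped it on its up-slope leg, levelled it and lowered it until it touched. The wrist picture after release puts its hub within about 2–3 mm of the lower hub and its legs over the lower legs. Four of the five corners I checked were within 2.5 mm of where they should be. The fifth, on a shadowed edge, read about 7 mm off, which I put down to the corner detection.
- **Level and contact:** the gripper was within about 0.3° of level when it let go, and the side view shows the node resting on both spacers. I did not measure its final tilt or the contact on each spacer.
- **Everything else:** the wrist and side pictures show nothing else visibly disturbed, but I did not re-measure the lower node, the laid spacer or the bystanders after placing.

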